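# Refit the return spring of a two-hole punch

## Robot

A 6-joint arm with a two-finger parallel gripper is mounted at the origin on the work surface. World frame = base frame: x ahead of the robot, y to its left, z up, the work surface at z = 0. Lengths are in m, angles in degrees, forces in N, time in s.
With the tool pointing down it reaches from about 0.3 to 0.75 m from the base axis. Payload 8.5 kg.
Tool frame: the origin (TCP) lies at the very end of the fingers, on their centre line; the grasp point (between the pads) lies 19 mm behind it; x points along the fingers, y is the direction in which the jaws open and shut, and the axes are right-handed (so a half turn about x gives the same grasp; the last joint's range is limited). The gripper opens to 85 mm and grips with 20 to 120 N. Pads are 22 mm wide; open, the fingers measure 114 mm over their backs; the gripper's body (76 mm by 85 mm) begins 54 mm behind the grasp point. The pads swing forward as they close: fully open they stand 13 mm farther back than shut.
Start: joints at [64.383, 21.807, 74.336, -0, 83.858, -12.336], TCP at [0.126, 0.535, 0.231] pointing down, gripper open.
Joint ranges: [-178.18, 178.18], [-50.72, 133.34], [12.68, 142.11], [-81.47, 261.47], [9.98, 163.14], [-165.26, 165.26]. Speed limits (degrees/s): [136.94, 136.94, 180, 180, 180, 180].

## Interface

Orientations are given as a 3x3 rotation matrix whose columns are the frame's x, y, z axes.
In Python, from rig import sensors, cams, env gives the robot as it stands.
- The arm moves only by the shell command python3 -m crank 'ROWS' [FORCE]. ROWS is a JSON object of lists of equal length, an entry for each row: "hand": the closure in counts, from 0 (fully open) to 255 (shut); "translation": the shift along the tool's x, y, z in m, a list of three; "dr": the turn, a rotation vector about the tool's x, y, z in rad, a list of three. A call has 1 to 5 rows; each row is the pose to reach, as a shift and turn from the pose commanded when the call began, along the tool's axes at that moment; what a row does not reach only later rows make up. A row lasts 1/10 s, in which the tool goes at most 50 mm and 8.59 degrees, less where a joint would pass 70% of its speed; a pose out of reach is approached as far as the arm can. A call with a gripper value outside its range is refused whole. The fingers move at their own pace and stop on an object; FORCE is the grip in N (left out, the last holds). Time passes only in rows, so rows that repeat a pose let the fingers close. It gives the time, the measured TCP pose, the force and the opening at its end, in the units of the state.
- sensors.observe(): the state, without advancing time (a new reading comes with each control period).
- cams.get_image(name): name is "side" or "top" or "wrist"; returns (picture, depth): 384x512x3 uint8, blue, green, red; 384x512 float32, m along the optical axis (not along the pixel's ray), 0 where there is no reading.
- cams.calibration(name): a dict with "vertical_fov" (degrees; the focal length in pixels is half the picture's height over the tangent of half this angle, whatever the lens; pixels are square), "cx", "cy" (the principal point, pixels), "distortion" ([k1, k2, p1, p2, k3] as OpenCV has them; the pictures are not rectified), "extrinsics" (4x4, takes a point from camera to world coordinates). Camera axes: x right, y down, z forward; pixel columns grow to the right and rows downward; lengths in m; the calibration is good to about 2 mm. A picture is of the moment at which its call begins: read the wrist's pose just before it. calibration takes no time and is no camera call; for the wrist camera it gives the pose at the moment of the call.
- env.close_job(): hands the job in, once; it reports no verdict.
The state is a dict: "time_s": time; "q": joint angles; "qvel": joint speeds; "joint_efforts": joint torques, N m; "position": TCP position; "tool_rot": TCP orientation; "ft_force": force on the tool from outside, world axes, zero at the start; "wrist_torque": the same for the moment, N m; "grip_width": finger opening in m.
Only numpy, scipy, OpenCV 4.12 (cv2) and the standard library are available. Lean on these libraries where they do the work, as an engineer would, in place of code of your own. Each camera call takes 0.05 s, during which the arm holds its last target. There are 200 camera calls.

## Task

The heavy-duty hole punch is stripped for service: take the new (long) return spring from the tray and thread it over the end of the bare punch rod, pressing gently and twisting a little whenever it snags, until it sits fully home on the guide. Then gently set the thrust cap squarely and fully home on the end of that rod. Leave the finished rod next to it, the worn short spring and the other things on the counter alone.

Things in the scene. Friction and masses are not known exactly. Their poses are not given: they have to be found in the camera images.
- spring_center (a point): Centre (half-way up, on the axis) of the new compression spring, standing upright in the tray: bright steel, 50 mm long, 28 mm outside and 21 mm inside diameter, 3 mm round wire, five open turns, about 70 g. z is its axis, pointing up. The shorter spring in the tray is the worn one.
- spring_top (a point): Centre of the new spring's top, 25 mm above spring_center. It is a real spring: about 0.4 N per mm over its whole length, 2 N per mm for each single turn (9.4 mm), each turn closing by 5.5 mm at most. Only turns left free below the fingers give, so grip its upper half (for example 9 mm above spring_center).
- spring_foot (a point): Centre of the new spring's underside, 25 mm below spring_center. This lowest coil is ground flat and pressed oval: two straight sides parallel to the spring's x axis, 10 mm apart inside (the oval is 16 mm along y and 28 mm along x outside). The other coils are round. Half a turn makes no difference.
- seat (a point): Centre of the spring seat of the bare rod: flat top of the 30 mm round guide flange from which the rod rises. The spring is home when its foot lies on it, at whatever angle about z the rod allows. z is up, x points across the punch to its rear, y along the row of the two rods. The finished rod is 80 mm away along y or -y, its top 68 mm above this point.
- rod_end (a point): Tip of the bare steel punch rod, 58.5 mm straight above seat. The uppermost 7 mm are a round spigot of 7.4 mm diameter whose upper half is chamfered to a 3 mm tip. Axes as seat.
- shoulder (a point): Flat shoulder of the rod, 51.5 mm above seat. From here down it is a 16 mm round bar with two flats 8.4 mm apart. The oval end coil passes only with its straight sides along the flats (7 degrees either way), else it catches here. Axes as seat, but the rod was left turned: its flats stand at an unmeasured angle, 0.3 to 2.1 rad anticlockwise (about z) from this x axis.
- bare_guide: The bare rod with its guide flange on the punch; origin 4 mm below seat, axes as seat. The rod turns stiffly in the guide (0.05 N m): press the spring on lightly (3 to 6 N) and twist until it drops past the shoulder; pressed hard it just drags the rod round. The grey punch, fixed, is 210 mm along y, 170 mm along x; the flange stands on its bridge, 62 mm high.
- tray: Shallow black parts tray, fixed, 170 mm along its x by 270 mm along its y, walls 16 mm high, inner floor 4 mm above the counter; origin under its centre. The new spring, the cap and the worn spring stand in it in a row along y, about 75 mm apart, in any order.
- done_guide: The finished rod, spring and cap in place, 80 mm from the bare one on the same punch; origin on top of the bridge, under its 30 mm flange; 72 mm high in all. Nothing is to be done to it.
- cap_center (a point): Centre of the loose thrust cap, half-way up: a dark steel disc 27 mm in diameter and 16 mm high, standing in the tray with its bore downwards. z points up. About 50 g.
- cap_foot (a point): Centre of the cap's underside, 8 mm below cap_center: mouth of the blind bore, 9.6 mm in diameter and 8 mm deep. Fully home, the underside rests on the rod's shoulder with the spigot in the bore; it is not clamped, it just sits there.
- old_spring: The worn spring: like the new one but only 30 mm long, standing in the tray; origin at the centre of its underside. Leave it.
- lever: The punch's lever, taken off, lying on the counter: 340 mm long, 50 mm wide steel fork and tube with a rubber grip, 26 mm high. Bystander.
- screwdriver: Screwdriver lying on the counter. Bystander.
- stapler: Black desk stapler, 150 mm long, 60 mm high. Bystander.
- tape_dispenser: Cream desk tape dispenser, 150 mm long, 92 mm high. Bystander.
- staple_box: Small cardboard box of staples, 60 x 100 x 28 mm. Bystander.
- glue: White glue bottle, 42 mm in diameter, 110 mm high. Bystander.

How it is judged:
By the outcome, as a careful person would: the job done as asked, in the order asked, and still so for the second after the job is handed in, with the robot touching nothing.
It also fails if it takes over 72 s, if anything falls off the work surface, if the arm or the gripper's body presses on something with over 40 N, if the wrist force passes 120 N, or if a joint passes its speed limit or range.

## Working session

There is one attempt and no reset: what is moved stays moved. The work goes in short steps, Python scripts to look and compute and a shell command to move; the robot and the scene stay as the last step left them, time stands still between calls to the robot, and variables do not carry over. Pictures are saved under pics/ and viewed, about 8 in all and at most 12, crops included, and the job is handed in when it is done.

```bash
ls; mkdir -p pics
cat > h.py <<'E'
import numpy as np, cv2
from rig import sensors, cams, env
def K(c):
    f=192/np.tan(np.radians(c["vertical_fov"])/2)
    return np.array([[f,0,c["cx"]],[0,f,c["cy"]],[0,0,1.]])
def ray(c,u,v):
    p=cv2.undistortPoints(np.array([[[u,v]]],float),K(c),np.array(c["distortion"],float))[0,0]
    E=np.array(c["extrinsics"]); return E[:3,3],E[:3,:3]@np.array([p[0],p[1],1])
def atz(c,u,v,z):
    o,d=ray(c,u,v); return o+d*(z-o[2])/d[2]
def dep(c,D,u,v):
    o,d=ray(c,u,v); return o+d*D[int(v),int(u)]
def proj(c,P):
    E=np.linalg.inv(np.array(c["extrinsics"])); P=np.atleast_2d(P).astype(float)
    r,_=cv2.Rodrigues(E[:3,:3]); return cv2.projectPoints(P,r,E[:3,3],K(c),np.array(c["distortion"],float))[0][:,0]
def st():
    s=sensors.observe(); print(s["time_s"],np.round(s["position"],4),np.round(s["ft_force"],2),np.round(s["grip_width"],4)); return s
E
python3 - <<'E'
from h import *
import pickle
s=st(); print(s["tool_rot"],s["wrist_torque"])
o={}
for n in["side","top","wrist"]:
    c=cams.calibration(n); i,d=cams.get_image(n); o[n]=(c,i,d); print(n,c)
    cv2.imwrite(f"pics/{n}0.png",i)
pickle.dump(o,open("o0.pkl","wb"))
cv2.imwrite("pics/top0b.png",cv2.resize(o["top"][1],(800,600),interpolation=cv2.INTER_CUBIC))
E
```

```text
pics
0.0 [0.1263 0.535  0.2307] [ 0.51 -0.53  1.14] 0.0855
[[-6.31802364e-04  2.29780216e-01  9.73242340e-01]
 [-1.36383880e-03  9.73241432e-01 -2.29780886e-01]
 [-9.99998870e-01 -1.47252178e-03 -3.01513063e-04]] [-0.05236841 -0.04955528 -0.01811806]
side {'vertical_fov': 52.83942263812603, 'cx': 258.5242846269617, 'cy': 191.24627776887968, 'distortion': array([0.00780553, 0.        , 0.        , 0.        , 0.        ]), 'extrinsics': array([[-0.98535216, -0.09716386,  0.14014391,  0.39755175],
       [-0.17028252,  0.51617472, -0.83938521,  0.95938791],
       [ 0.00921916, -0.85095408, -0.52515918,  0.73664733],
       [ 0.        ,  0.        ,  0.        ,  1.        ]])}
top {'vertical_fov': 49.0621562824539, 'cx': 256.884316888617, 'cy': 187.14406541109878, 'distortion': array([-0.06495177,  0.        ,  0.        ,  0.        ,  0.        ]), 'extrinsics': array([[ 0.00549724, -0.98919014,  0.14653547,  0.38554052],
       [-0.99984366, -0.00789983, -0.01581908, -0.00505132],
       [ 0.01680569, -0.1464256 , -0.98907892,  1.44876615],
       [ 0.        ,  0.        ,  0.        ,  1.        ]])}
wrist {'vertical_fov': 65.49065344615073, 'cx': 256.53460703354597, 'cy': 193.26804443083242, 'distortion': array([0.022206, 0.      , 0.      , 0.      , 0.      ]), 'extrinsics': array([[ 0.22977851,  0.93188458,  0.28070083,  0.0541274 ],
       [ 0.97323971, -0.21926979, -0.06874021,  0.55208153],
       [-0.00250873,  0.28898422, -0.95733057,  0.37405854],
       [ 0.        ,  0.        ,  0.        ,  1.        ]])}
```

View pics/top0b.png

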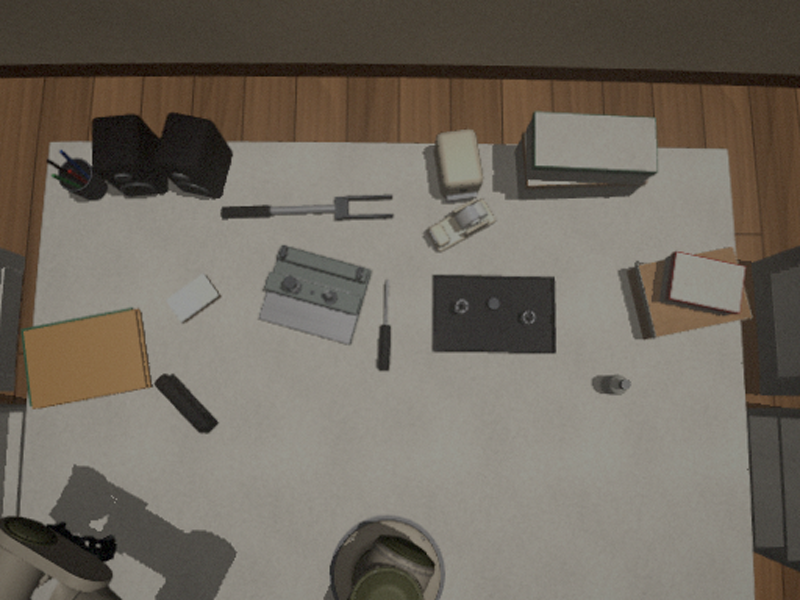

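View pics/side0.png

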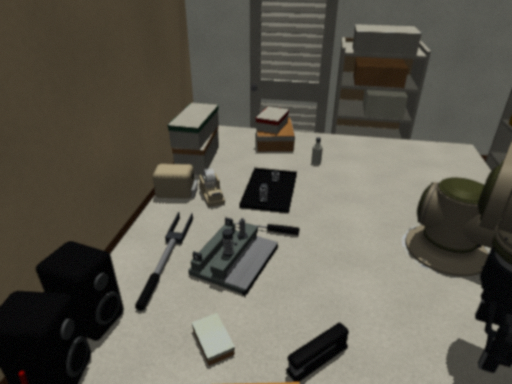

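Run:
```python
from h import *
import pickle
o=pickle.load(open("o0.pkl","rb")); c,i,d=o["top"]
for n,u,v in[("sprL",461,306),("cap",494,303),("sprR",529,317),("gL",290,284),("gR",330,295),("screw",385,330),("glue",615,384),("tape",460,225),("bridge",315,280)]:
    u*=.64;v*=.64
    w=d[int(v)-9:int(v)+10,int(u)-9:int(u)+10]
    print(n,dep(c,d,u,v).round(3),end=' ')
    # highest point nearby
    P=[dep(c,d,a,b) for a in range(int(u)-9,int(u)+10) for b in range(int(v)-9,int(v)+10)]
    P=np.array(P);k=np.argsort(-P[:,2])[:6];print(P[k].round(3).tolist()[:1],P[k].mean(0).round(3))
cs,si,sd=o["side"]
a=cv2.resize(si[150:300,170:320],(600,600),interpolation=cv2.INTER_CUBIC); cv2.imwrite("pics/side1.png",a)
```

```text
sprL [ 0.571 -0.161  0.001] [[0.386, -0.005, 1.449]] [ 0.417 -0.029  1.217]
cap [ 0.575 -0.231  0.023] [[0.386, -0.005, 1.449]] [ 0.511 -0.154  0.5  ]
sprR [ 0.546 -0.311  0.011] [[0.386, -0.005, 1.449]] [ 0.492 -0.207  0.507]
gL [0.595 0.199 0.138] [[0.591, 0.207, 0.139]] [0.597 0.201 0.139]
gR [0.584 0.124 0.067] [[0.386, -0.005, 1.449]] [0.546 0.104 0.345]
screw [0.514 0.007 0.025] [[0.521, 0.012, 0.031]] [0.519 0.01  0.029]
glue [ 0.398 -0.473  0.084] [[0.386, -0.005, 1.449]] [ 0.396 -0.407  0.337]
tape [ 0.739 -0.154  0.064] [[0.386, -0.005, 1.449]] [ 0.631 -0.117  0.547]
bridge [0.623 0.162 0.021] [[0.577, 0.125, 0.13]] [0.581 0.127 0.123]
```

View pics/side1.png

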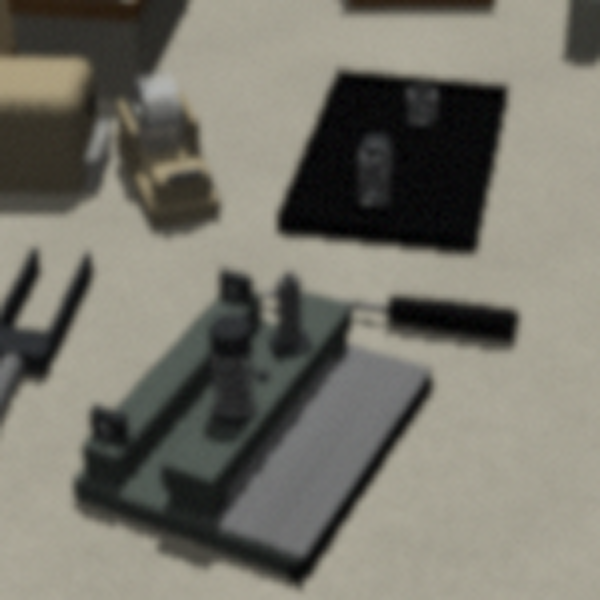

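```bash
cat >> h.py <<'E'
def delta(p):
    s=sensors.observe(); R=np.array(s["tool_rot"]); d=R.T@(np.array(p)-s["position"]); return d.round(4)
E
python3 - <<'E'
from h import *
import pickle
o=pickle.load(open("o0.pkl","rb")); c,i,d=o["top"]
print("spr",atz(c,461*.64,306*.64,.045),"cap",atz(c,494*.64,303*.64,.02),"old",atz(c,529*.64,317*.64,.03))
print("rod top",atz(c,331*.64,294*.64,.11),"done",atz(c,290*.64,284*.64,.134))
cs=o["side"][0]; print("rod side",atz(cs,242.5,219,.1245), "spr side",atz(cs,170+375/4,150+140/4,.054),"done side",atz(cs,170+232/4,150+320/4,.134))
print(delta([.567,-.161,.17]))
E
```

```text
spr [ 0.5649131  -0.15627831  0.045     ] cap [ 0.57529441 -0.23185634  0.02      ] old [ 0.54370601 -0.3066431   0.03      ]
rod top [0.579428   0.11825196 0.11      ] done [0.59573966 0.19947937 0.134     ]
rod side [0.57913696 0.12956996 0.1245    ] spr side [ 0.56897463 -0.17554984  0.054     ] done side [0.60285546 0.19605549 0.134     ]
[ 0.0614 -0.5761  0.5889]
```

```bash
python3 -m crank '{"hand":[0,0,0,0,0],"translation":[[0,-0.17,0.18],[0,-0.17,0.18],[0,-0.17,0.18],[0,-0.17,0.18],[0,-0.17,0.18]],"dr":[[0,0,0],[0,0,0],[0,0,0],[0,0,0],[0,0,0]]}'
python3 -m crank '{"hand":[0,0,0,0,0],"translation":[[0,-0.17,0.18],[0,-0.17,0.18],[0,-0.17,0.18],[0,-0.17,0.18],[0,-0.17,0.18]],"dr":[[0,0,0],[0,0,0],[0,0,0],[0,0,0],[0,0,0]]}'
python3 -m crank '{"hand":[0,0,0,0,0],"translation":[[0,-0.17,0.18],[0,-0.17,0.18],[0,-0.17,0.18],[0,-0.17,0.18],[0,-0.17,0.18]],"dr":[[0,0,0],[0,0,0],[0,0,0],[0,0,0],[0,0,0]]}'
python3 -c "
from h import *
st();print(delta([.567,-.161,.17]))"
```

```text
time_s: 0.65
position: [0.263, 0.3266, 0.2312]
tool_rot: [[0.0, 0.229, 0.973], [-0.0, 0.973, -0.229], [-1.0, -0.0, 0.0]]
ft_force: [1.3, 0.0, -0.1]
grip_width: 0.0857
time_s: 1.15
position: [0.3993, 0.1196, 0.2314]
tool_rot: [[0.0, 0.23, 0.973], [0.0, 0.973, -0.23], [-1.0, 0.0, 0.0]]
ft_force: [0.5, 1.0, -0.2]
grip_width: 0.0859
time_s: 1.65
position: [0.5355, -0.0873, 0.2311]
tool_rot: [[-0.0, 0.23, 0.973], [0.0, 0.973, -0.23], [-1.0, 0.0, -0.0]]
ft_force: [0.5, 1.1, -0.8]
grip_width: 0.0852
1.65 [ 0.5355 -0.0873  0.2311] [ 0.48  1.06 -0.79] 0.0852
[ 0.061  -0.0645  0.0477]
```

```bash
python3 -m crank '{"hand":[90,90,90,90],"translation":[[0.061,-0.0645,0.0477],[0.061,-0.0645,0.0477],[0.061,-0.0645,0.0477],[0.061,-0.0645,0.0477]],"dr":[[0,0,0],[0,0,0],[0,0,0],[0,0,0]]}'
python3 - <<'E'
from h import *
import pickle
st(); c=cams.calibration("wrist"); i,d=cams.get_image("wrist"); pickle.dump((c,i,d),open("w1.pkl","wb"))
cv2.imwrite("pics/w1.png",cv2.resize(i,(800,600),interpolation=cv2.INTER_CUBIC))
E
```

```text
time_s: 2.05
position: [0.5661, -0.1592, 0.1694]
tool_rot: [[-0.002, 0.231, 0.973], [0.001, 0.973, -0.231], [-1.0, 0.001, -0.002]]
ft_force: [-0.1, 0.4, 0.6]
grip_width: 0.0553
2.05 [ 0.5661 -0.1592  0.1694] [-0.06  0.38  0.64] 0.0553
```

View pics/w1.png

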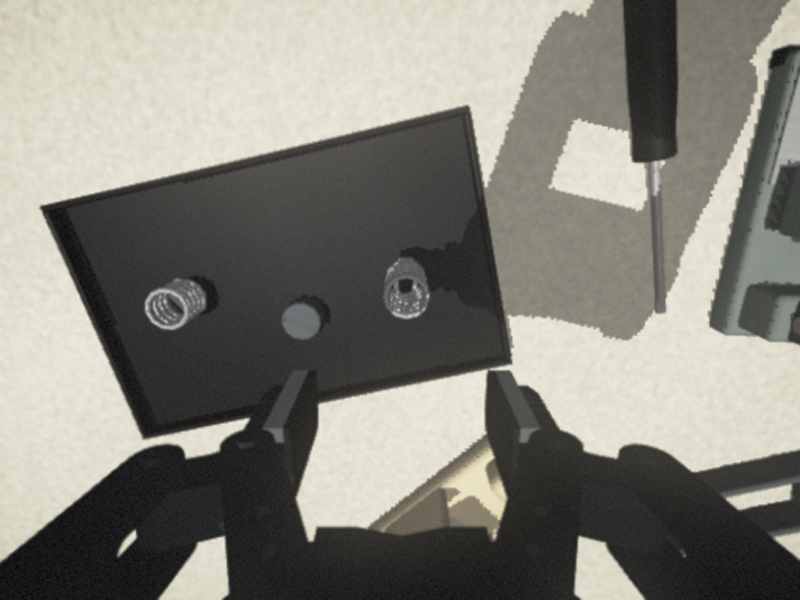

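Run:
```python
from h import *
import pickle
c,i,d=pickle.load(open("w1.pkl","rb"))
for n,u0,v0 in[("R",406,288),("L",178,303),("cap",301,320)]:
    u0*=.64;v0*=.64
    P=np.array([dep(c,d,u,v) for u in range(int(u0)-25,int(u0)+26) for v in range(int(v0)-30,int(v0)+31) if d[v,u]>0 ])
    z=P[:,2]; print(n,np.percentile(z,[50,95,98,99.5,100]).round(4)); t=P[(z>np.percentile(z,99.5)-.004)&(z<.07)]; print(len(t),t.min(0).round(4),t.max(0).round(4),((t.min(0)+t.max(0))/2).round(4))
a=cv2.resize(i[155:215,230:290],(720,720),interpolation=cv2.INTER_CUBIC)[:600]
b=cv2.resize(i[155:215,85:145],(720,720),interpolation=cv2.INTER_CUBIC)[:600]
cv2.imwrite("pics/w1c.png",cv2.resize(np.hstack([a,b]),(800,333)))
```

```text
R [0.005  0.0535 0.0542 0.0548 0.0556]
273 [ 0.5537 -0.1704  0.0512] [ 0.5804 -0.1436  0.0556] [ 0.5671 -0.157   0.0534]
L [0.0052 0.0341 0.0349 0.0355 0.0365]
261 [ 0.5328 -0.3181  0.0315] [ 0.5598 -0.2917  0.0365] [ 0.5463 -0.3049  0.034 ]
cap [0.005  0.021  0.0215 0.022  0.0228]
490 [ 0.564  -0.2434  0.0181] [ 0.5901 -0.2174  0.0228] [ 0.5771 -0.2304  0.0204]
```

View pics/w1c.png

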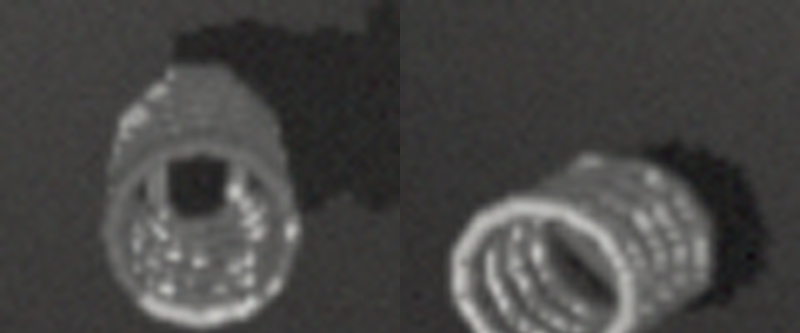

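```bash
python3 -m crank '{"hand":[90,90],"translation":[[0.04,-0.0,0.074],[0.04,0.0,0.074]],"dr":[[0,0,0],[0,0,0]]}' >/dev/null
python3 -m crank '{"hand":[90],"translation":[[0,0,0]],"dr":[[0,0,0]]}'
python3 - <<'E'
from h import *
import pickle
c=cams.calibration("wrist"); i,d=cams.get_image("wrist"); pickle.dump((c,i,d),open("w2.pkl","wb"))
u,v=proj(c,[.567,-.157,.03])[0]; print(u,v)
x,y=int(u)-22,max(0,int(v)-22); a=cv2.resize(i[y:y+44,x:x+44],(600,600),interpolation=cv2.INTER_CUBIC); print(x,y)
cv2.imwrite("pics/w2.png",cv2.convertScaleAbs(a,alpha=1.3))
E
```

```text
time_s: 2.4
position: [0.6399, -0.1747, 0.1287]
tool_rot: [[-0.001, 0.228, 0.974], [0.001, 0.974, -0.228], [-1.0, 0.001, -0.001]]
ft_force: [-1.1, -0.1, -0.4]
grip_width: 0.0552
257.89237177516736 101.81736431691425
235 79
```

View pics/w2.png

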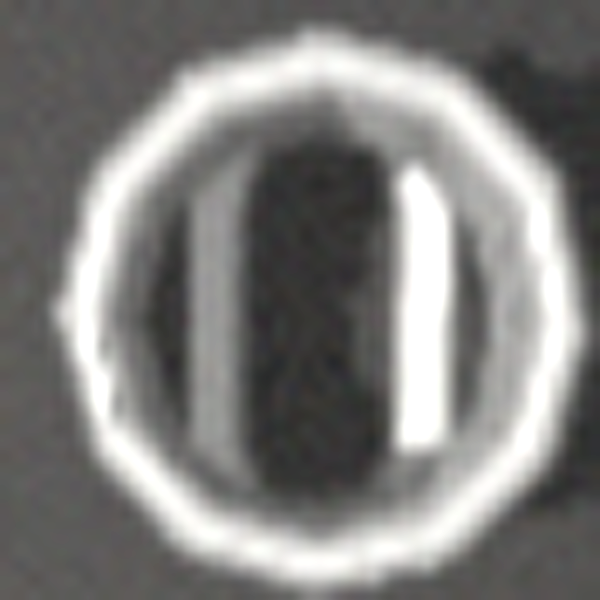

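Run:
```python
from h import *
import pickle
c,i,d=pickle.load(open("w2.pkl","rb"))
f=lambda a,b,z:atz(c,235+a*44/600-.5,79+b*44/600-.5,z)
t=f(322,308,.0525);print("top",t,"foot",f(318,315,.006))
for a,b,a2,b2 in[(245,190,245,450),(190,190,192,450),(398,190,398,440),(450,210,450,440)]:
    v=f(a2,b2,.006)-f(a,b,.006); print(np.degrees(np.arctan2(v[1],v[0])))
print(delta([t[0],t[1],.10]),delta([t[0],t[1],.02]))
```

```text
top [ 0.56663832 -0.15684073  0.0525    ] foot [ 0.56673111 -0.15691105  0.006     ]
-13.412667519901182
-13.179185682613896
-12.76316968663591
-12.54268058050156
[ 0.0301  0.0008 -0.0744] [ 0.1101  0.0008 -0.0744]
```

```bash
python3 -m crank '{"hand":[90,90,90,90,90],"translation":[[0,0.0008,-0.04],[0.03,0.0008,-0.0744],[0.07,0.0008,-0.0744],[0.109,0.0008,-0.0744],[0.109,0.0008,-0.0744]],"dr":[[0,0,0],[0,0,0],[0,0,0],[0,0,0],[0,0,0]]}'
python3 -m crank '{"hand":[140,150,160,170,170],"translation":[[0,0,0],[0,0,0],[0,0,0],[0,0,0],[0,0,0]],"dr":[[0,0,0],[0,0,0],[0,0,0],[0,0,0],[0,0,0]]}' 25
```

```text
time_s: 2.95
position: [0.5636, -0.1562, 0.0194]
tool_rot: [[-0.006, 0.229, 0.973], [0.003, 0.973, -0.229], [-1.0, 0.002, -0.006]]
ft_force: [-0.4, -0.5, -0.0]
grip_width: 0.055
time_s: 3.45
position: [0.5665, -0.1581, 0.0221]
tool_rot: [[0.001, 0.23, 0.973], [-0.0, 0.973, -0.23], [-1.0, -0.0, 0.001]]
ft_force: [-0.3, -0.2, 1.1]
grip_width: 0.0286
```

```bash
python3 -m crank '{"hand":[200,200,200,200,200],"translation":[[0,0,0],[0,0,0],[-0.05,0,0],[-0.1,0,0],[-0.15,0,0]],"dr":[[0,0,0],[0,0,0],[0,0,0],[0,0,0],[0,0,0]]}' 40
python3 -m crank '{"hand":[200,200,200,200,200],"translation":[[-0.05,0.276,0.021],[-0.05,0.276,0.021],[-0.05,0.276,0.021],[-0.05,0.276,0.021],[-0.05,0.276,0.021]],"dr":[[0,0,0],[0,0,0],[0,0,0],[0,0,0],[0,0,0]]}' >/dev/null
python3 -c "
from h import *
s=st();print(delta([.651,.107,.22]))"
```

```text
time_s: 3.95
position: [0.5657, -0.1578, 0.1729]
tool_rot: [[-0.001, 0.23, 0.973], [0.0, 0.973, -0.23], [-1.0, 0.0, -0.001]]
ft_force: [0.9, -1.0, -1.3]
grip_width: 0.0255
4.45 [0.6408 0.0784 0.2159] [ 1.12 -0.88 -0.51] 0.0246
[-0.0041  0.0302  0.0034]
```

```bash
python3 -m crank '{"hand":[200,200,200],"translation":[[-0.004,0.030,0.003],[-0.004,0.030,0.003],[-0.004,0.030,0.003]],"dr":[[0,0,0],[0,0,0],[0,0,0]]}' 30
python3 - <<'E'
from h import *
import pickle
c=cams.calibration("wrist"); i,d=cams.get_image("wrist"); pickle.dump((c,i,d),open("w3.pkl","wb"))
u,v=proj(c,[.579,.124,.12])[0]; print(u,v)
x,y=int(u)-30,max(0,int(v)-30); a=cv2.resize(i[y:y+60,x:x+60],(600,600),interpolation=cv2.INTER_CUBIC); print(x,y)
b=cv2.resize(i,(200,150),interpolation=cv2.INTER_AREA); b=cv2.copyMakeBorder(b,0,450,0,0,cv2.BORDER_CONSTANT)
cc=cv2.resize(i[250:384,200:320],(200,223)); b[200:423]=cc
cv2.imwrite("pics/w3.png",np.hstack([cv2.convertScaleAbs(a,alpha=1.3),b]))
E
```

```text
time_s: 4.75
position: [0.6502, 0.1054, 0.2191]
tool_rot: [[-0.001, 0.229, 0.974], [-0.0, 0.974, -0.229], [-1.0, -0.001, -0.001]]
ft_force: [0.1, -1.2, -0.6]
grip_width: 0.0257
259.6403851576973 103.68354589312351
229 73
```

View pics/w3.png

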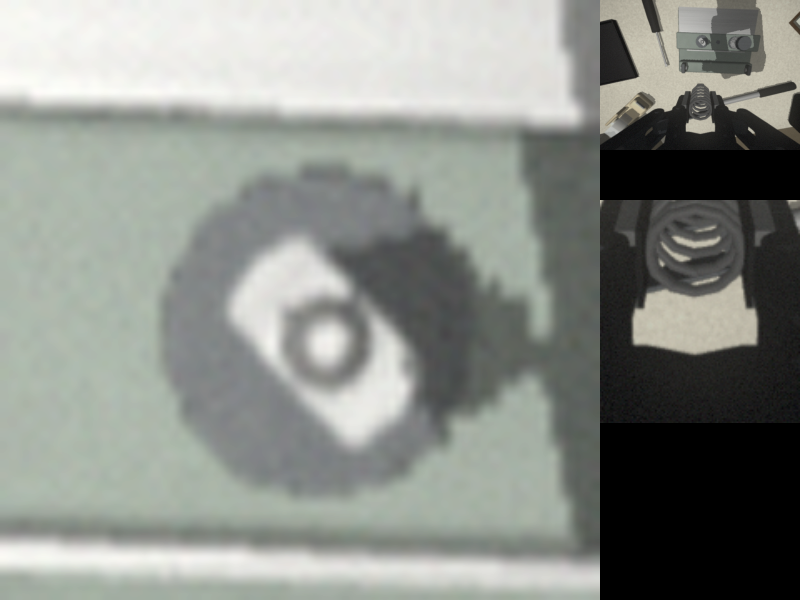

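Run:
```python
from h import *
import pickle
c,i,d=pickle.load(open("w3.pkl","rb"))
f=lambda a,b,z:atz(c,229+a/10-.5,73+b/10-.5,z)
t=f(324,342,.1245);print("tip",t, "flange",f(318,328,.066))
zs=.1175
for p in[(312,240,412,365),(232,315,350,445)]:
    v=f(*p[2:],zs)-f(*p[:2],zs); print(np.degrees(np.arctan2(v[1],v[0])),np.linalg.norm(v))
g=cv2.cvtColor(i[73:133,229:289],cv2.COLOR_BGR2GRAY)
m=(cv2.resize(g,(600,600),interpolation=cv2.INTER_CUBIC)>150).astype(np.uint8); n,l,s,_=cv2.connectedComponentsWithStats(m)
k=l[270,290]; print(k,s[k]); q=np.argwhere(l==k)[:,::-1]
h=cv2.convexHull(q.astype(np.int32)); r=cv2.minAreaRect(h); print(r); bx=cv2.boxPoints(r)
e=[f(*bx[j],zs) for j in range(4)]
for j in range(4):
    v=e[(j+1)%4]-e[j]; print(np.degrees(np.arctan2(v[1],v[0]))%180,np.linalg.norm(v))
print("ctr",f(*r[0],zs))
# row direction along punch edge
v=f(500,550,.06)-f(0,535,.06);print("row ang",np.degrees(np.arctan2(v[1],v[0])))
```

```text
tip [0.58134893 0.12440669 0.1245    ] flange [0.5807472  0.12468758 0.066     ]
27.04801163115812 0.012243590055035551
30.18436708306758 0.013575944325846231
2 [ 232  244  113  125 6162]
((282.140625, 299.65032958984375), (84.66482543945312, 112.82196807861328), 38.38653564453125)
126.86334768587955 0.008566675856921368
39.91846419292542 0.006489531546735637
127.23500844902463 0.008607174142494069
39.53987226281248 0.006543278068876904
ctr [0.57759599 0.12199233 0.1175    ]
row ang 75.11374625651001
```

Run:
```python
from h import *
import pickle
c,i,d=pickle.load(open("w3.pkl","rb"))
a=cv2.resize(i[230:330,207:307],(600,600),interpolation=cv2.INTER_CUBIC)
cv2.imwrite("pics/w3b.png",cv2.convertScaleAbs(a,alpha=2.0))
print(proj(c,[[.6505,.1065,.2535],[.6505,.1065,.2035]]), d[240:320:8,257])
```

```text
[[260.06189918 287.08607314]
 [259.24357111 236.28086079]] [0.13868557 0.1307408  0.12580289 0.16707811 0.15907891 0.15131167
 0.40563503 0.39117128 0.13279477 0.43015426]
```

View pics/w3b.png

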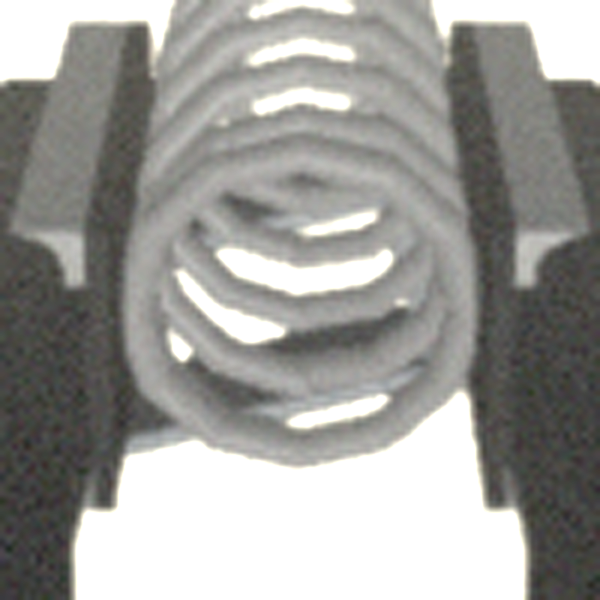

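Run:
```python
from h import *
import pickle
c,i,d=pickle.load(open("w3.pkl","rb"))
E=np.array(c["extrinsics"])
R=np.array([[0,.2295,.9733],[0,.9733,-.2295],[-1,0,0]]).T  # rows tool axes
tcp=np.array([.6505,.1060,.2195])
for a,b in[(300,155),(300,450),(140,300),(460,300),(170,200),(430,200),(200,410),(400,410)]:
    p=dep(c,d,207+a/6,230+b/6); print(a,b,(R@(p-tcp)*1000).round(1))
# pads
for a,b in[(130,250),(460,250),(105,350),(495,350)]:
    p=dep(c,d,207+a/6,230+b/6); print("pad",a,b,(R@(p-tcp)*1000).round(1))
```

```text
300 155 [-30.6  -0.8 -12.9]
300 450 [-29.4  -0.8  12.2]
140 300 [-29.7 -12.4  -0.7]
460 300 [-29.5  10.8  -0.6]
170 200 [-30.6 -10.   -9.3]
430 200 [-29.8   8.4  -8.9]
200 410 [-30.3  -8.1   8.1]
400 410 [-30.4   6.5   7.9]
pad 130 250 [-29.2 -13.   -4.5]
pad 460 250 [-30.3  10.6  -5.2]
pad 105 350 [-37.7 -14.   -2.1]
pad 495 350 [-38.2  12.3  -2.4]
```

```bash
python3 -m crank '{"hand":[200,200,200,200,200],"translation":[[0,0.0026,-0.0716],[0,0.0026,-0.0716],[0,0.0026,-0.0716],[0,0.0026,-0.0716],[0,0.0026,-0.0716]],"dr":[[-0.726,0,0],[-0.726,0,0],[-0.726,0,0],[-0.726,0,0],[-0.726,0,0]]}'
python3 -m crank '{"hand":[200],"translation":[[0,0,0]],"dr":[[0,0,0]]}'
python3 -m crank '{"hand":[200],"translation":[[0,0,0]],"dr":[[0,0,0]]}'
python3 -c "
from h import *
s=st();R=np.array(s['tool_rot']);print(np.degrees(np.arctan2(R[1,2],R[0,2])),delta([.5814,.1250,.155]))"
```

```text
time_s: 5.3
position: [0.581, 0.1225, 0.2198]
tool_rot: [[-0.0, -0.478, 0.878], [-0.0, 0.878, 0.478], [-1.0, -0.0, -0.0]]
ft_force: [-0.5, -0.2, -0.7]
grip_width: 0.0258
time_s: 5.4
position: [0.5811, 0.1226, 0.2197]
tool_rot: [[-0.0, -0.474, 0.881], [-0.0, 0.881, 0.474], [-1.0, 0.0, -0.0]]
ft_force: [0.5, 0.0, -1.0]
grip_width: 0.0254
time_s: 5.5
position: [0.5813, 0.123, 0.2197]
tool_rot: [[-0.0, -0.47, 0.883], [-0.0, 0.883, 0.47], [-1.0, 0.0, -0.0]]
ft_force: [0.3, 0.3, -0.2]
grip_width: 0.0259
5.5 [0.5813 0.123  0.2197] [ 0.26  0.32 -0.25] 0.0259
28.041013267144212 [0.0647 0.0017 0.0011]
```

```bash
python3 -m crank '{"hand":[200,200,200,200],"translation":[[0.05,0.001,0.0005],[0.063,0.001,0.0005],[0.063,0.001,0.0005],[0.063,0.001,0.0005]],"dr":[[0,0,0],[0,0,0],[0,0,0],[0,0,0]]}'
python3 - <<'E'
from h import *
s=st();R=np.array(s['tool_rot']);print(np.degrees(np.arctan2(R[1,2],R[0,2])),delta([.5814,.1250,.150]))
import pickle
o=[]
for n in("side","wrist"):
    c=cams.calibration(n); i,d=cams.get_image(n); o.append((c,i,d))
pickle.dump(o,open("w4.pkl","wb"))
c,i,d=o[0]; a=cv2.resize(i[185:255,205:275],(600,600),interpolation=cv2.INTER_CUBIC)
cv2.imwrite("pics/w4.png",cv2.convertScaleAbs(a,alpha=1.5)); s=st()
E
```

```text
time_s: 5.9
position: [0.5818, 0.1248, 0.1576]
tool_rot: [[0.001, -0.473, 0.881], [-0.0, 0.881, 0.473], [-1.0, -0.001, 0.001]]
ft_force: [0.1, 0.2, -0.0]
grip_width: 0.0257
5.9 [0.5818 0.1248 0.1576] [ 0.07  0.16 -0.05] 0.0257
28.20457288135624 [ 0.0076  0.0004 -0.0003]
6.0 [0.5821 0.1249 0.1583] [-0.84  0.03 -1.  ] 0.0254
```

View pics/w4.png

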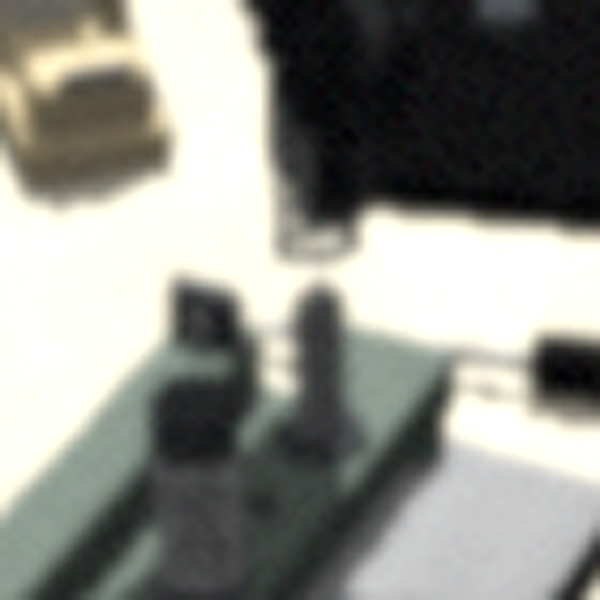

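```bash
python3 -m crank '{"hand":[200,200,200,200,200],"translation":[[0.004,0.0,0],[0.008,0.0,0],[0.012,0,0],[0.016,0,0],[0.019,0,0]],"dr":[[0,0,0],[0,0,0],[0,0,0],[0,0,0],[0,0,0]]}'
python3 -m crank '{"hand":[200,200],"translation":[[0.001,0,0],[0.001,0,0]],"dr":[[0,0,0],[0,0,0]]}'
```

```text
time_s: 6.5
position: [0.5813, 0.1251, 0.1373]
tool_rot: [[-0.0, -0.474, 0.88], [-0.0, 0.88, 0.474], [-1.0, 0.0, -0.0]]
ft_force: [-0.3, -0.9, -0.6]
grip_width: 0.0254
time_s: 6.7
position: [0.5813, 0.1251, 0.1366]
tool_rot: [[-0.0, -0.474, 0.88], [-0.0, 0.88, 0.474], [-1.0, 0.0, -0.0]]
ft_force: [-0.5, -0.5, -1.3]
grip_width: 0.0257
```

```bash
python3 -m crank '{"hand":[200,200,200,200],"translation":[[0.001,0,0],[0.002,0.0,0],[0.003,0,0],[0.003,0,0]],"dr":[[0,0,0],[0,0,0],[0,0,0],[0,0,0]]}'
python3 -m crank '{"hand":[200,200,200,200],"translation":[[0.001,0,0],[0.002,0.0,0],[0.003,0,0],[0.003,0,0]],"dr":[[0,0,0],[0,0,0],[0,0,0],[0,0,0]]}'
python3 -c "
from h import *
s=st();print(s['wrist_torque'])"
```

```text
time_s: 7.1
position: [0.5813, 0.125, 0.1336]
tool_rot: [[-0.0, -0.474, 0.88], [-0.0, 0.88, 0.474], [-1.0, 0.0, -0.0]]
ft_force: [-0.1, -0.4, -1.0]
grip_width: 0.0254
time_s: 7.5
position: [0.5813, 0.125, 0.1306]
tool_rot: [[-0.0, -0.474, 0.88], [-0.0, 0.88, 0.474], [-1.0, 0.0, -0.0]]
ft_force: [0.2, -0.1, -0.9]
grip_width: 0.0255
7.5 [0.5813 0.125  0.1306] [ 0.23 -0.09 -0.94] 0.0255
[-0.03591913  0.03835503 -0.02272209]
```

```bash
python3 -m crank '{"hand":[200,200,200,200],"translation":[[0.0015,0,0],[0.003,0.0,0],[0.0045,0,0],[0.005,0,0]],"dr":[[0,0,0],[0,0,0],[0,0,0],[0,0,0]]}'
python3 -m crank '{"hand":[200,200,200,200],"translation":[[0.002,0,0],[0.004,0.0,0],[0.006,0,0],[0.006,0,0]],"dr":[[0,0,0],[0,0,0],[0,0,0],[0,0,0]]}'
```

```text
time_s: 7.9
position: [0.5813, 0.1251, 0.1255]
tool_rot: [[-0.0, -0.474, 0.88], [-0.0, 0.88, 0.474], [-1.0, 0.0, -0.0]]
ft_force: [-0.2, -0.2, -0.3]
grip_width: 0.0254
time_s: 8.3
position: [0.5812, 0.125, 0.1194]
tool_rot: [[-0.0, -0.474, 0.88], [-0.0, 0.88, 0.474], [-1.0, 0.0, -0.0]]
ft_force: [0.4, -0.4, -1.6]
grip_width: 0.0258
```

```bash
python3 -m crank '{"hand":[200,200,200,200,200],"translation":[[0.004,0,0],[0.008,0.0,0],[0.012,0,0],[0.016,0,0],[0.02,0,0]],"dr":[[0,0,0],[0,0,0],[0,0,0],[0,0,0],[0,0,0]]}'
python3 -m crank '{"hand":[200,200,200,200,200],"translation":[[0.003,0,0],[0.006,0.0,0],[0.009,0,0],[0.011,0,0],[0.011,0,0]],"dr":[[0,0,0],[0,0,0],[0,0,0],[0,0,0],[0,0,0]]}'
```

```text
time_s: 8.8
position: [0.5813, 0.1251, 0.0994]
tool_rot: [[-0.0, -0.474, 0.88], [-0.0, 0.88, 0.474], [-1.0, 0.0, -0.0]]
ft_force: [-0.3, -0.2, -0.4]
grip_width: 0.0251
time_s: 9.3
position: [0.5813, 0.1251, 0.0885]
tool_rot: [[-0.0, -0.474, 0.88], [-0.0, 0.88, 0.474], [-1.0, 0.0, -0.0]]
ft_force: [0.7, 0.4, -0.7]
grip_width: 0.0256
```

```bash
python3 -m crank '{"hand":[200,200,200,200,200],"translation":[[0.001,0,0],[0.002,0.0,0],[0.003,0,0],[0.004,0,0],[0.004,0,0]],"dr":[[0,0,0],[0,0,0],[0,0,0],[0,0,0],[0,0,0]]}'
python3 -m crank '{"hand":[200,200,200,200],"translation":[[0.001,0,0],[0.002,0.0,0],[0.003,0,0],[0.003,0,0]],"dr":[[0,0,0],[0,0,0],[0,0,0],[0,0,0]]}'
```

```text
time_s: 9.8
position: [0.5814, 0.1251, 0.0847]
tool_rot: [[0.0, -0.474, 0.88], [0.0, 0.88, 0.474], [-1.0, -0.0, 0.0]]
ft_force: [-0.1, -0.1, -0.4]
grip_width: 0.0253
time_s: 10.2
position: [0.5814, 0.125, 0.0819]
tool_rot: [[0.0, -0.474, 0.88], [-0.0, 0.88, 0.474], [-1.0, -0.0, 0.0]]
ft_force: [-1.1, -0.5, 2.0]
grip_width: 0.0257
```

```bash
python3 -m crank '{"hand":[165,150,130,120,120],"translation":[[0,0,0],[0,0,0],[0,0,0],[0,0,0],[0,0,0]],"dr":[[0,0,0],[0,0,0],[0,0,0],[0,0,0],[0,0,0]]}'
python3 -m crank '{"hand":[120,120,120,120,120],"translation":[[-0.01,0,0],[-0.03,0,0],[-0.07,0,0],[-0.11,0,0],[-0.138,0,0]],"dr":[[0,0,0],[0,0,0],[0,0,0],[0,0,0],[0,0,0]]}'
```

```text
time_s: 10.7
position: [0.5813, 0.1251, 0.0817]
tool_rot: [[-0.0, -0.474, 0.88], [0.0, 0.88, 0.474], [-1.0, 0.0, -0.0]]
ft_force: [0.1, -1.2, -0.5]
grip_width: 0.0452
time_s: 11.2
position: [0.5817, 0.1251, 0.2235]
tool_rot: [[0.004, -0.474, 0.88], [0.0, 0.88, 0.474], [-1.0, -0.002, 0.003]]
ft_force: [0.0, -0.5, 0.6]
grip_width: 0.0454
```

```bash
python3 -m crank '{"hand":[120,120,120,120,120],"translation":[[0,0,0.04],[0,0,0.074],[0,0,0.074],[0,0,0.074],[0,0,0.074]],"dr":[[0.15,0,0],[0.3,0,0],[0.45,0,0],[0.6,0,0],[0.726,0,0]]}'
python3 -m crank '{"hand":[120,120,120],"translation":[[0,0,0],[0,0,0],[0,0,0]],"dr":[[0,0,0],[0,0,0],[0,0,0]]}'
python3 - <<'E'
from h import *
import pickle
c=cams.calibration("wrist"); i,d=cams.get_image("wrist"); pickle.dump((c,i,d),open("w5.pkl","wb"))
u,v=proj(c,[.5813,.125,.11])[0]; print(u,v)
x,y=int(u)-40,max(0,int(v)-40); a=cv2.resize(i[y:y+80,x:x+80],(600,600),interpolation=cv2.INTER_CUBIC); print(x,y)
cv2.imwrite("pics/w5.png",a)
P=np.array([dep(c,d,a,b) for a in range(x+10,x+70) for b in range(y+10,y+70) if d[b,a]>0]); r=np.hypot(P[:,0]-.5813,P[:,1]-.125)
q=P[(r>.0095)&(r<.016)&(P[:,2]>.085)]; print(np.percentile(q[:,2],[5,50,95,99]),(q.min(0)+q.max(0))/2)
q=P[r<.004]; print("spigot",np.percentile(q[:,2],[50,98]))
q=P[(r>.0045)&(r<.0075)]; print("shoulder",np.percentile(q[:,2],[50,80,98]))
s=st()
E
```

```text
time_s: 11.7
position: [0.6465, 0.1603, 0.2203]
tool_rot: [[0.0, 0.235, 0.972], [0.0, 0.972, -0.235], [-1.0, 0.0, 0.0]]
ft_force: [0.0, -0.1, 0.4]
grip_width: 0.0454
time_s: 12.0
position: [0.6464, 0.1601, 0.2201]
tool_rot: [[0.0, 0.227, 0.974], [0.0, 0.974, -0.227], [-1.0, 0.0, 0.0]]
ft_force: [-0.5, -0.3, -0.1]
grip_width: 0.0453
197.96329235832104 126.38696077497077
157 86
[0.08998652 0.11478639 0.11668803 0.11716788] [0.58173235 0.12511253 0.10155606]
spigot [0.12202284 0.12596625]
shoulder [0.11764032 0.11862016 0.11961794]
12.05 [0.6465 0.1602 0.22  ] [ 0.26  0.17 -0.76] 0.0452
```

View pics/w5.png

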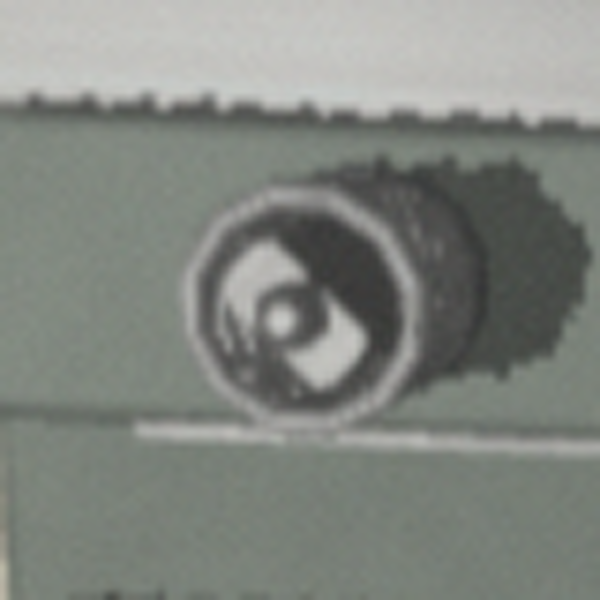

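```bash
python3 -m crank '{"hand":[120,120,120,120,120],"translation":[[0,-0.396,0.096],[0,-0.396,0.096],[0,-0.396,0.096],[0,-0.396,0.096],[0,-0.396,0.096]],"dr":[[0,0,0],[0,0,0],[0,0,0],[0,0,0],[0,0,0]]}'>/dev/null
python3 -m crank '{"hand":[120,120,120,120,120],"translation":[[0.0,-0.153,0.037],[0.0,-0.153,0.037],[0.02,-0.153,0.037],[0.065,-0.153,0.037],[0.065,-0.153,0.037]],"dr":[[0,0,0],[0,0,0],[0,0,0],[0,0,0],[0,0,0]]}'
python3 -m crank '{"hand":[120],"translation":[[0,0,0]],"dr":[[0,0,0]]}'
python3 - <<'E'
from h import *
import pickle
c,i,d=pickle.load(open("w5.pkl","rb")); print("tip",atz(c,157+281/7.5-.5,86+320/7.5-.5,.1245))
c=cams.calibration("wrist"); i,d=cams.get_image("wrist"); pickle.dump((c,i,d),open("w6.pkl","wb"))
s=st()
P=[];
u,v=map(int,proj(c,[.5771,-.2304,.02])[0]); print(u,v)
P=np.array([dep(c,d,a,b) for a in range(u-40,u+40) for b in range(max(0,v-40),v+40) if d[b,a]>0])
q=P[(P[:,2]>.017)&(np.hypot(P[:,0]-.577,P[:,1]+.23)<.022)]; m=(q.min(0)+q.max(0))/2; print(len(q),q.mean(0),m,np.ptp(q,0))
print(delta([*q.mean(0)[:2],.007]))
E
```

```text
time_s: 13.05
position: [0.646, -0.2481, 0.1481]
tool_rot: [[-0.011, 0.232, 0.973], [0.006, 0.973, -0.232], [-1.0, 0.004, -0.012]]
ft_force: [-0.1, -0.3, -1.4]
grip_width: 0.0453
time_s: 13.15
position: [0.6489, -0.2466, 0.1553]
tool_rot: [[-0.001, 0.229, 0.973], [0.001, 0.973, -0.229], [-1.0, 0.001, -0.001]]
ft_force: [-0.2, 0.6, 1.3]
grip_width: 0.0454
tip [0.5814945  0.12453545 0.1245    ]
13.2 [ 0.6497 -0.2464  0.157 ] [ 0.56 -0.4   0.66] 0.0451
256 103
725 [ 0.57682361 -0.23061007  0.02058726] [ 0.57682158 -0.23063724  0.02044947] [0.0267231  0.02618731 0.00461359]
[ 0.1498 -0.0012 -0.0749]
```

```bash
python3 -m crank '{"hand":[120,120,120,120,120],"translation":[[0,-0.0005,-0.04],[0.03,-0.0005,-0.075],[0.075,-0.0005,-0.075],[0.115,-0.0005,-0.075],[0.135,-0.0005,-0.075]],"dr":[[0,0,0],[0,0,0],[0,0,0],[0,0,0],[0,0,0]]}'
python3 -m crank '{"hand":[120,120],"translation":[[0,0,0],[0,0,0]],"dr":[[0,0,0],[0,0,0]]}'
python3 -c "
from h import *
print(delta([.5768,-.2306,.007]))"
```

```text
time_s: 13.7
position: [0.5762, -0.2291, 0.0197]
tool_rot: [[0.0, 0.227, 0.974], [-0.0, 0.974, -0.227], [-1.0, -0.0, 0.001]]
ft_force: [-0.1, -0.9, 1.0]
grip_width: 0.0454
time_s: 13.9
position: [0.5774, -0.2303, 0.0223]
tool_rot: [[0.003, 0.228, 0.974], [-0.002, 0.974, -0.228], [-1.0, -0.001, 0.004]]
ft_force: [-0.0, 0.9, 0.6]
grip_width: 0.0451
[ 0.0153 -0.0004 -0.0005]
```

```bash
python3 -m crank '{"hand":[120,120,120,120],"translation":[[0.006,0,-0.0005],[0.012,0,-0.0005],[0.014,0,-0.0005],[0.014,0,-0.0005]],"dr":[[0,0,0],[0,0,0],[0,0,0],[0,0,0]]}'
python3 -m crank '{"hand":[150,165,180,200,200],"translation":[[0,0,0],[0,0,0],[0,0,0],[0,0,0],[0,0,0]],"dr":[[0,0,0],[0,0,0],[0,0,0],[0,0,0],[0,0,0]]}' 40
```

```text
time_s: 14.3
position: [0.5752, -0.2304, 0.0057]
tool_rot: [[-0.0, 0.23, 0.973], [0.0, 0.973, -0.23], [-1.0, 0.0, -0.0]]
ft_force: [0.0, -0.4, 0.5]
grip_width: 0.0451
time_s: 14.8
position: [0.5754, -0.2305, 0.0063]
tool_rot: [[0.001, 0.23, 0.973], [-0.0, 0.973, -0.23], [-1.0, -0.0, 0.001]]
ft_force: [-1.5, 0.3, 6.1]
grip_width: 0.0249
```

```bash
python3 -m crank '{"hand":[200,200,200,200,200],"translation":[[-0.005,0,0],[-0.04,0,0],[-0.09,0,0],[-0.14,0,0],[-0.19,0,0]],"dr":[[0,0,0],[0,0,0],[0,0,0],[0,0,0],[0,0,0]]}'
python3 -m crank '{"hand":[200,200],"translation":[[-0.024,0,0],[-0.024,0,0]],"dr":[[0,0,0],[0,0,0]]}'
python3 - <<'E'
from h import *
import pickle
s=sensors.observe(); c=cams.calibration("wrist"); i,d=cams.get_image("wrist"); st(); pickle.dump((c,i,d,s),open("w7.pkl","wb"))
a=cv2.resize(i[230:330,207:307],(600,600),interpolation=cv2.INTER_CUBIC)
cv2.imwrite("pics/w7.png",cv2.convertScaleAbs(a,alpha=2.0))
R=np.array(s["tool_rot"]).T
for v in range(235,320,6):
    print(v,[ (R@(dep(c,d,u,v)-s["position"])*1000).round(0).astype(int).tolist() for u in (232,240,248,257,266,274,282)])
E
```

```text
time_s: 15.3
position: [0.5749, -0.2301, 0.1978]
tool_rot: [[-0.0, 0.23, 0.973], [0.0, 0.973, -0.23], [-1.0, 0.0, -0.0]]
ft_force: [0.2, 0.0, -0.5]
grip_width: 0.0248
time_s: 15.5
position: [0.5763, -0.2309, 0.224]
tool_rot: [[0.007, 0.23, 0.973], [-0.004, 0.973, -0.23], [-1.0, -0.003, 0.007]]
ft_force: [0.8, -0.0, -0.6]
grip_width: 0.0243
15.55 [ 0.5755 -0.2305  0.221 ] [-0.59  0.   -0.54] 0.0247
235 [[-6, -13, -11], [-1, -9, -8], [-6, -5, -11], [-7, 0, -11], [-6, 4, -11], [224, 23, 96], [-7, 12, -11]]
241 [[-7, -13, -8], [-8, -9, -9], [-12, -4, -11], [-13, 0, -11], [-12, 4, -10], [-8, 8, -9], [-13, 12, -11]]
247 [[-9, -13, -6], [-14, -8, -8], [-14, -4, -8], [-15, 0, -9], [-14, 4, -8], [-14, 8, -8], [-14, 12, -8]]
253 [[-12, -12, -4], [-14, -8, -5], [-14, -4, -5], [-14, 0, -5], [-15, 4, -5], [-15, 8, -6], [-14, 12, -5]]
259 [[-14, -12, -2], [-15, -8, -2], [-14, -4, -2], [-14, 0, -2], [-15, 4, -2], [-14, 8, -2], [-14, 12, -2]]
265 [[-13, -12, 2], [-15, -8, 1], [-14, -4, 1], [-14, 0, 1], [-15, 4, 1], [-14, 8, 1], [-16, 12, 0]]
271 [[-13, -12, 5], [-15, -8, 4], [-14, -5, 5], [-14, 0, 5
[... 269 characters left out ...]
5, 179], [226, -24, 180], [225, -13, 179], [224, 0, 178], [224, 13, 179], [224, 24, 179], [224, 35, 179]]
295 [[226, -36, 190], [225, -24, 190], [226, -13, 190], [225, 0, 189], [225, 13, 189], [226, 24, 190], [224, 36, 189]]
301 [[226, -36, 200], [224, -24, 199], [225, -13, 200], [224, 0, 199], [225, 13, 199], [226, 25, 200], [225, 36, 200]]
307 [[226, -36, 210], [226, -25, 210], [226, -13, 210], [225, 0, 210], [223, 13, 208], [224, 25, 209], [226, 36, 210]]
313 [[224, -36, 219], [224, -25, 219], [224, -13, 219], [225, 0, 220], [226, 13, 221], [224, 25, 219], [225, 36, 219]]
319 [[226, -37, 231], [225, -25, 230], [223, -13, 229], [225, 0, 230], [225, 13, 230], [225, 25, 230], [225, 37, 230]]
```

View pics/w7.png

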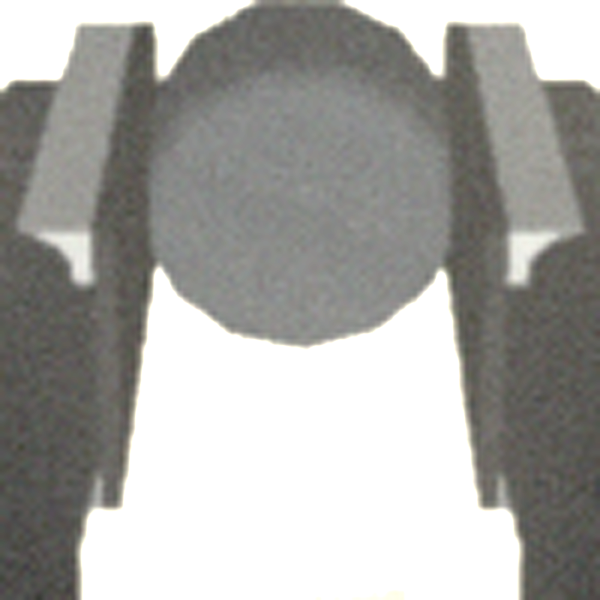

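```bash
python3 -m crank '{"hand":[200,200,200,200,200],"translation":[[0,0.347,-0.0773],[0,0.347,-0.0773],[0,0.347,-0.0773],[0,0.347,-0.0773],[0,0.347,-0.0773]],"dr":[[0,0,0],[0,0,0],[0,0,0],[0,0,0],[0,0,0]]}' >/dev/null
python3 -m crank '{"hand":[200,200,200,200,200],"translation":[[0,0.103,-0.0230],[0,0.103,-0.0230],[0,0.103,-0.0230],[0,0.103,-0.0230],[0,0.103,-0.0230]],"dr":[[0,0,0],[0,0,0],[0,0,0],[0,0,0],[0,0,0]]}'
python3 -c "
from h import *
s=st();print(delta([.5801,.1252,.145]))"
```

```text
time_s: 16.55
position: [0.5795, 0.1242, 0.2186]
tool_rot: [[-0.002, 0.23, 0.973], [-0.0, 0.973, -0.23], [-1.0, -0.001, -0.002]]
ft_force: [0.1, -1.3, -1.6]
grip_width: 0.0245
16.55 [0.5795 0.1242 0.2186] [ 0.07 -1.25 -1.58] 0.0245
[0.0736 0.0012 0.0005]
```

```bash
python3 -m crank '{"hand":[200,200,200,200,200],"translation":[[0.03,0.001,0.0003],[0.06,0.001,0.0003],[0.074,0.001,0.0003],[0.074,0.001,0.0003],[0.074,0.001,0.0003]],"dr":[[0,0,0],[0,0,0],[0,0,0],[0,0,0],[0,0,0]]}'
python3 - <<'E'
from h import *
s=st();print(delta([.5801,.1252,.135]))
for n in ["side"]:
    c=cams.calibration(n); i,d=cams.get_image(n)
a=cv2.resize(i[185:255,205:275],(600,600),interpolation=cv2.INTER_CUBIC)
cv2.imwrite("pics/w8.png",cv2.convertScaleAbs(a,alpha=1.8)); s=st()
E
```

```text
time_s: 17.05
position: [0.5806, 0.1248, 0.1461]
tool_rot: [[0.0, 0.231, 0.973], [-0.0, 0.973, -0.231], [-1.0, -0.0, 0.0]]
ft_force: [0.2, -0.6, 0.8]
grip_width: 0.0245
17.05 [0.5806 0.1248 0.1461] [ 0.24 -0.64  0.78] 0.0245
[ 0.0111  0.0003 -0.0006]
17.1 [0.5808 0.1251 0.1467] [ 0.06  0.53 -0.84] 0.0245
```

View pics/w8.png

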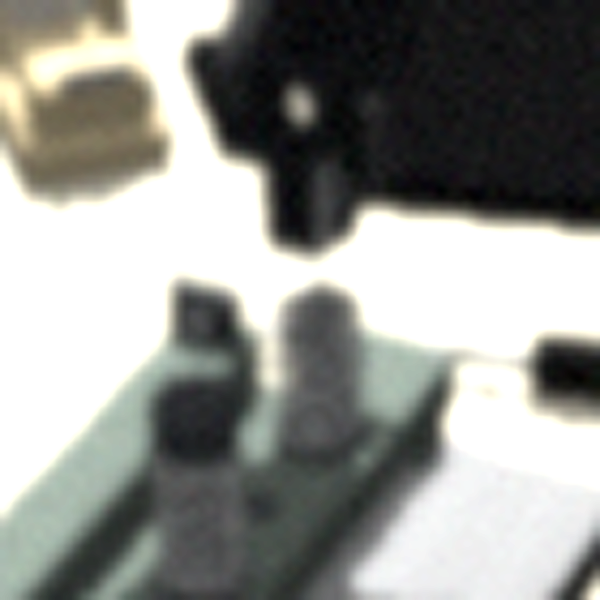

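```bash
python3 -m crank '{"hand":[200,200,200,200,200],"translation":[[0.005,0,-0.0004],[0.009,0,-0.0004],[0.013,0,-0.0004],[0.016,0,-0.0004],[0.016,0,-0.0004]],"dr":[[0,0,0],[0,0,0],[0,0,0],[0,0,0],[0,0,0]]}' 
python3 -m crank '{"hand":[200,200,200,200],"translation":[[0.001,0,0],[0.002,0,0],[0.004,0,0],[0.004,0,0]],"dr":[[0,0,0],[0,0,0],[0,0,0],[0,0,0]]}'
```

```text
time_s: 17.6
position: [0.5796, 0.1262, 0.1293]
tool_rot: [[-0.001, 0.23, 0.973], [-0.0, 0.973, -0.23], [-1.0, -0.0, -0.001]]
ft_force: [0.4, -0.0, -0.4]
grip_width: 0.025
time_s: 18.0
position: [0.5797, 0.1261, 0.1255]
tool_rot: [[-0.0, 0.23, 0.973], [-0.0, 0.973, -0.23], [-1.0, -0.0, -0.0]]
ft_force: [0.6, -0.3, -0.2]
grip_width: 0.0243
```

```bash
python3 -m crank '{"hand":[200,200,200,200,200],"translation":[[0,-0.0008,0.0006],[0.001,-0.0008,0.0006],[0.002,-0.0008,0.0006],[0.003,-0.0008,0.0006],[0.003,-0.0008,0.0006]],"dr":[[0,0,0],[0,0,0],[0,0,0],[0,0,0],[0,0,0]]}' 
python3 -m crank '{"hand":[200,200,200],"translation":[[0.001,0,0],[0.002,0,0],[0.002,0,0]],"dr":[[0,0,0],[0,0,0],[0,0,0]]}'
```

```text
time_s: 18.5
position: [0.5802, 0.1252, 0.1226]
tool_rot: [[-0.0, 0.23, 0.973], [0.0, 0.973, -0.23], [-1.0, -0.0, -0.0]]
ft_force: [0.7, 0.7, -0.4]
grip_width: 0.0244
time_s: 18.8
position: [0.5802, 0.1252, 0.1206]
tool_rot: [[-0.0, 0.23, 0.973], [0.0, 0.973, -0.23], [-1.0, -0.0, -0.0]]
ft_force: [-0.8, -0.5, -1.4]
grip_width: 0.0243
```

Foot is well below the tip with no force, so it is on the spigot. I'll ease down to the shoulder.

```bash
python3 -m crank '{"hand":[200,200,200],"translation":[[0.0005,0,0],[0.001,0,0],[0.001,0,0]],"dr":[[0,0,0],[0,0,0],[0,0,0]]}' 
python3 -m crank '{"hand":[200,200,200],"translation":[[0.0005,0,0],[0.001,0,0],[0.001,0,0]],"dr":[[0,0,0],[0,0,0],[0,0,0]]}'
```

```text
time_s: 19.1
position: [0.5802, 0.1252, 0.1198]
tool_rot: [[0.0, 0.23, 0.973], [-0.0, 0.973, -0.23], [-1.0, 0.0, 0.0]]
ft_force: [0.2, 0.8, 0.4]
grip_width: 0.0246
time_s: 19.4
position: [0.5804, 0.1252, 0.1197]
tool_rot: [[0.001, 0.23, 0.973], [-0.0, 0.973, -0.23], [-1.0, 0.0, 0.001]]
ft_force: [-2.0, -0.3, 6.3]
grip_width: 0.0245
```

```bash
python3 -m crank '{"hand":[165,150,130,120,120],"translation":[[0,0,0],[0,0,0],[0,0,0],[0,0,0],[0,0,0]],"dr":[[0,0,0],[0,0,0],[0,0,0],[0,0,0],[0,0,0]]}'
python3 -m crank '{"hand":[120,120,120,120,120],"translation":[[-0.01,0,0],[-0.03,0,0],[-0.07,0,0],[-0.1,0,0.04],[-0.1,0,0.074]],"dr":[[0,0,0],[0,0,0],[0,0,0],[0,0,0],[0,0,0]]}'
python3 -m crank '{"hand":[120,120,120],"translation":[[0,0,0],[0,0,0],[0,0,0]],"dr":[[0,0,0],[0,0,0],[0,0,0]]}'
python3 - <<'E'
from h import *
c=cams.calibration("wrist"); i,d=cams.get_image("wrist"); st()
u,v=map(int,proj(c,[.5815,.125,.13])[0]); x,y=u-40,max(0,v-40)
P=np.array([dep(c,d,a,b) for a in range(x,x+80) for b in range(y,y+80) if d[b,a]>0]); r=np.hypot(P[:,0]-.5815,P[:,1]-.125)
q=P[(r<.018)&(P[:,2]>.125)]; print(q.mean(0),np.ptp(q,axis=0),np.percentile(q[:,2],[5,50,95]))
A=np.c_[q[:,:2]-q[:,:2].mean(0),np.ones(len(q))]; print("tilt deg",np.degrees(np.linalg.lstsq(A,q[:,2],rcond=None)[0][:2]))
a=cv2.resize(i[y:y+80,x:x+80],(400,400),interpolation=cv2.INTER_CUBIC)
cs=cams.calibration("side"); i,d=cams.get_image("side"); b=cv2.resize(i[185:265,205:285],(400,400),interpolation=cv2.INTER_CUBIC)
cv2.imwrite("pics/w9.png",np.hstack([a,cv2.convertScaleAbs(b,alpha=1.8)]))
E
```

```text
time_s: 19.9
position: [0.5802, 0.1252, 0.1186]
tool_rot: [[-0.0, 0.23, 0.973], [0.0, 0.973, -0.23], [-1.0, -0.0, -0.0]]
ft_force: [-0.1, 0.6, -0.1]
grip_width: 0.0453
time_s: 20.4
position: [0.6544, 0.1082, 0.2254]
tool_rot: [[0.01, 0.229, 0.973], [-0.0, 0.973, -0.229], [-1.0, 0.002, 0.01]]
ft_force: [0.5, 0.0, -0.1]
grip_width: 0.0453
time_s: 20.7
position: [0.6515, 0.1085, 0.2189]
tool_rot: [[-0.001, 0.229, 0.973], [0.0, 0.973, -0.229], [-1.0, -0.0, -0.001]]
ft_force: [-0.4, -0.3, -0.1]
grip_width: 0.0452
20.75 [0.6515 0.1086 0.2191] [-0.29  0.63  0.25] 0.0455
[0.58171471 0.12436389 0.13408238] [0.02674105 0.02609059 0.00554178] [0.13271411 0.13411785 0.13532211]
tilt deg [0.33002786 0.15080985]
```

```bash
python3 -c "
from rig import env
print(env.close_job())"
```

```text
the job is handed in; nothing more can be done
None
```

The new long spring is on the bare rod and the thrust cap is on top of it. I handed the job in at about 21 s of robot time.

- **Spring:** I measured the oval foot and the rod's flats from above and turned the spring to match before lowering it. It slid past the shoulder without snagging. Contact came at the seat with about 2 N. The camera put its top at about 0.1165 m; fully home should be 0.116 m.
- **Cap:** It went over the spigot with no noticeable force. It met the shoulder at about 6 N, within 0.2 mm of the expected height. After release the camera put its top at 0.134 m (0.1335 m expected), with a tilt under 0.4° and its centre within about 1 mm of the rod's axis.
- **Not checked:** I had used up the 12-picture limit, so the final picture could not be viewed. The last check rests on wrist-camera depth and force readings only. I took no final picture of the finished rod, the worn spring or the other items. The robot was not meant to touch any of them, and the force readings showed no unexpected contact.

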